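# Free the saw's angle fence and hold its index plunger back

## Task

The angle fence on the stone saw's bed is about to be swung to a new angle. Slacken its clamp first, turning the wing knob anticlockwise (seen from above) until it comes to its end stop, and only then pull the sprung index plunger straight up, fully back, and keep hold of it there, clear of its hole, so that your mate can swing the fence. Finish still holding the plunger fully back; leave the clamp slack, and leave the slate and the mason's tools where they lie.

Things in the scene. Friction and masses are not known exactly. Their poses are not given: they have to be found in the camera images.
- angle_fence: Angle fence on the bed: half-round steel index plate (radius 185, 12 thick) under a grey bracket with an aluminium fence, 420 long, 63 high. Origin on the bed under the pivot bolt (39 high); x out over the half-round plate, y along the fence, z up. The bracket's two arms, tops 24 high, carry the clamp (120 from the pivot, 35 deg towards +y) and the plunger (155 out, 25 deg towards -y).
- clamp_grip (a point): Centre of the clamp's black wing knob: an upright bar 66 long, 14 thick, 30 high (43 to 73 above the bed) on a round hub 24 wide (28 to 44 above the bed). The point is on the turning axis, 60 above the bed; its x axis runs along the bar and turns with it, z up.
- clamp (a joint): Turn of the wing knob in rad about the upright axis: grows anticlockwise seen from above. At 0 (tight) the bar lies along the fence's x axis; the end stop, fully slack, is at 1.40. It turns stiffly (about 0.15 N m) and stays where it is left. It starts somewhere from 0 to 0.45.
- plunger_grip (a point): Centre of the index plunger's black round mushroom knob, 32 across, straight flank 67 to 83 above the bed when seated, necked to 19 below, top 88.5. The point is on its axis, 75 above the bed when seated, and rises with it. Below it: fixed steel guide sleeve (23 across, 40 to 57 above the bed) on hexagon nuts (33 across, 24 to 40).
- plunger (a joint): How far the plunger is pulled straight up, in m: 0 = seated with its 12 mm pin 8 deep in its hole, 0.015 = fully back against its stop. Lifting it against its spring takes about 9 N when seated and 16 N fully back; let go, it snaps back into the hole.
- seat_hole (a point): Mouth of the index hole under the plunger, centre, 12 above the bed.
- slab_center (a point): Centre of a slate slab 90 x 260 x 30 lying flat on the bed against the timber facing, on the side away from the half-round plate. Bystander.
- block_center (a point): Centre of a grey rubbing block 50 x 110 x 28 lying on the slab. Bystander.
- mallet_center (a point): Point 60 above the bed in a mason's round mallet standing on its 108 wide head, handle up, 210 high. Bystander.
- chisel_center (a point): Middle of a steel mason's chisel lying on the bed, about 195 long, 45 wide at its edge, 18 high. Bystander.

How it is judged:
By the outcome, as a careful person would: the job done as asked, in the order asked, and still so for the second after the job is handed in, while the arm keeps its last pose, push and grip.
It also fails if it takes over 48 s, if anything falls off the work surface, if the arm or the gripper's body presses on something with over 40 N, if the wrist force passes 120 N, or if a joint passes its speed limit or range.

## Robot

A 7-joint arm with a two-finger parallel gripper is mounted at the origin on the work surface. World frame = base frame: x ahead of the robot, y to its left, z up, the work surface at z = 0. Lengths are in mm, angles in rad, forces in N, time in s.
With the tool pointing down it reaches from about 400 to 900 mm from the base axis. Payload 5.5 kg.
Tool frame: the origin (TCP) lies at the very end of the fingers, on their centre line; the grasp point (between the pads) lies 19 mm behind it (pinch_z is the distance from the TCP to the grasp point, in mm); z points along the fingers, y is the direction in which the jaws open and shut (so a half turn about z gives the same grasp; the last joint's range is limited). The gripper opens to 85 mm and grips with 20 to 120 N. Pads are 22 mm wide; open, the fingers measure 114 mm over their backs; the gripper's body (76 mm by 85 mm) begins 54 mm behind the grasp point. The pads swing forward as they close: fully open they stand 13 mm farther back than shut.
Start: joints at [-0.943, 0.501, -0.427, 1.55, 0.221, 1.138, -0.21], TCP at [231.858, 607.241, 231.31] pointing down, gripper open.
Joint ranges: [-2.88, 2.88], [-0.31, 2.03], [-1.54, 1.56], [0.2, 2.42], [-1.41, 4.55], [0.19, 2.02], [-2.57, 2.57]. Speed limits (rad/s): [2.57, 2.57, 3.14, 3.14, 3.14, 3.14, 3.14].

## Interface

Orientations are given as a unit quaternion [w, x, y, z].
In Python, from bench import sense, capture, hand_in, pinch_z gives the robot as it stands.
- The arm moves only by the tool carry_out, never from a script. Its argument "plan" is text: rows parted by semicolons, each of 5 numbers parted by spaces: the shift along the tool's x, y, z in mm, then the turn about the tool's z in degrees, then the closure in counts, from 0 (fully open) to 255 (shut). A call has exactly 8 rows; each row is the pose to reach, as a shift and turn from the pose commanded when the call began, along the tool's axes at that moment; what a row does not reach only later rows make up. A row lasts 1/8 s, in which the tool goes at most 62.5 mm and 10.7 degrees, less where a joint would pass 70% of its speed; a pose out of reach is approached as far as the arm can. A call with a gripper value outside its range is refused whole. The fingers move at their own pace and stop on an object; the grip force is fixed at half the most. Time passes only in rows, so rows that repeat a pose let the fingers close, or fill a call up. It gives the time, the measured TCP pose, the force and the opening at its end, in the units of the state.
- sense(): the state, without advancing time (a new reading comes with each control period).
- capture(name): name is "side" or "top"; returns a dict with "img" (400x640x3 uint8, red, green, blue), "mtx" (3x3 intrinsics, pixels), "dist_coeffs" ([k1, k2, p1, p2, k3] as OpenCV has them; the pictures are not rectified), "rvec" (rotation vector, rad) and "tvec" (3), from world to camera coordinates, as OpenCV has them. Camera axes: x right, y down, z forward; pixel columns grow to the right and rows downward; lengths in mm; the calibration is good to about 2 mm. A picture is of the moment at which its call begins. There is no depth.
- hand_in(): hands the job in, once; it reports no verdict.
The state is a dict: "t": time; "joint_pos": joint angles; "dq": joint speeds; "joint_torque": joint torques, N m; "position": TCP position; "tcp_rot": TCP orientation; "ft_force": force on the tool from outside, world axes, zero at the start; "moment": the same for the moment, N m; "width": finger opening in mm.
Only numpy, scipy, OpenCV 4.12 (cv2) and the standard library are available. Lean on these libraries where they do the work, as an engineer would, in place of code of your own. Each camera call takes 0.05 s, during which the arm holds its last target. There are 200 camera calls.

## Working session

There is one attempt and no reset: what is moved stays moved. The work goes in short steps, Python scripts to look and compute and a tool call to move; the robot and the scene stay as the last step left them, time stands still between calls to the robot, and variables do not carry over. Pictures are saved under pics/ and viewed, about 8 in all and at most 12, crops included, and the job is handed in when it is done.

Besides the shell and the picture viewer there is one more tool, called after "Emit:" by a JSON object that holds its "api" and its "payload". carry_out: Moves the arm, as the interface text tells. Its arguments: {"type":"object","properties":{"plan":{"type":"string"}},"required":["plan"]}

```bash
mkdir -p pics
python3 - <<'E'
from bench import sense,capture,pinch_z
import cv2,numpy as np,pickle
print(sense(),pinch_z)
for n in("side","top"):
    c=capture(n);pickle.dump(c,open(n+".pkl","wb"));cv2.imwrite(f"pics/{n}0.png",c["img"][:,:,::-1])
    R=cv2.Rodrigues(np.array(c["rvec"],float))[0];print(n,c["mtx"],c["dist_coeffs"],-R.T@np.array(c["tvec"]).ravel(),R[2])
E
```

```text
{'t': 0.0, 'joint_pos': array([-0.94278509,  0.50185628, -0.4267964 ,  1.55147943,  0.22077657,
        1.13828469, -0.2103297 ]), 'dq': array([-0.00020306, -0.00089658,  0.00176743, -0.00199933,  0.00094469,
        0.00103827,  0.00083821]), 'joint_torque': array([ 1.51282700e-03, -5.69529927e+01, -5.81587225e+00, -2.80930907e+01,
        1.04627953e-02,  1.21516257e-02, -1.95475695e-05]), 'position': array([231.67945664, 606.551833  , 230.24226564]), 'tcp_rot': array([-2.23812265e-04,  1.81383062e-01,  9.83412024e-01, -9.61739805e-04]), 'ft_force': array([ 0.05635482, -0.20697341,  0.76801531]), 'moment': array([-0.0385957 , -0.02120391,  0.02730817]), 'width': 85.4875261380852} 18.700000000000003
side [[369.63510884   0.         315.49664319]
 [  0.         369.63510884 193.48032209]
 [  0.           0.           1.        ]] [-0.0410413  0.         0.         0.         0.       ] [ 237.18710806 -501.74858109  579.0393901 ] [ 0.44355768  0.63814874 -0.6293034 ]
top [[390.21491118   0.         323.92220972]
 [  0.         390.21491118 203.36352459]
 [  0.           0.           1.        ]] [-0.08778465  0.          0.          0.          0.        ] [ 439.00358688   32.00447296 1112.25298045] [ 0.18400112 -0.01554194 -0.98280315]
```

View pics/top0.png

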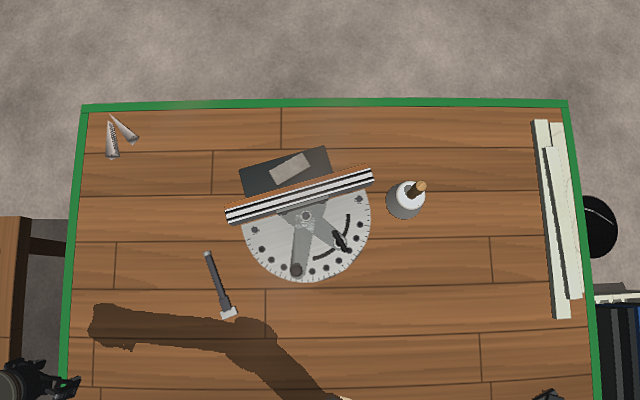

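View pics/side0.png

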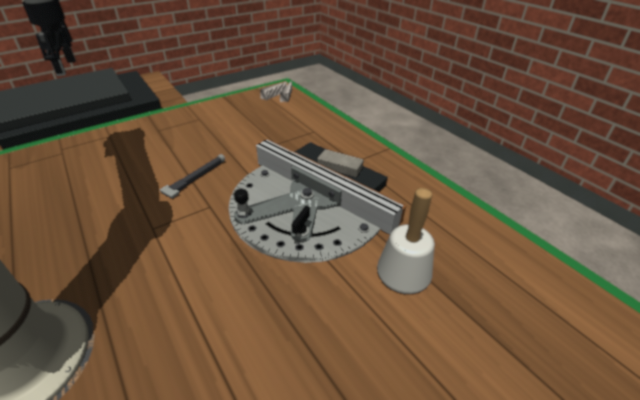

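The top view shows the pivot at about (306,216), the plunger knob at about (296,270) and the wing knob at about (340,240). The side view shows the plunger knob at about (241,197), the wing at about (301,221) and the pivot at about (307,192). The mallet stands beside the clamp.

```bash
cat > h.py <<'E'
import cv2,numpy as np
def ray(c,p):
    R=cv2.Rodrigues(np.array(c["rvec"],float))[0];o=-R.T@np.array(c["tvec"],float).ravel()
    u=cv2.undistortPoints(np.array([[p]],float),c["mtx"],np.array(c["dist_coeffs"],float))[0,0]
    d=R.T@np.array([u[0],u[1],1]);return o,d/np.linalg.norm(d)
def onz(c,p,z):
    o,d=ray(c,p);return o+d*(z-o[2])/d[2]
def tri(a,p,b,q):
    o1,d1=ray(a,p);o2,d2=ray(b,q)
    s=np.linalg.lstsq(np.c_[d1,-d2],o2-o1,rcond=None)[0]
    x,y=o1+s[0]*d1,o2+s[1]*d2;return (x+y)/2,np.linalg.norm(x-y)
def proj(c,P):
    return cv2.projectPoints(np.array(P,float).reshape(-1,1,3),np.array(c["rvec"],float),np.array(c["tvec"],float),c["mtx"],np.array(c["dist_coeffs"],float))[0][:,0]
E
python3 - <<'E'
import pickle;from h import *
T=pickle.load(open("top.pkl","rb"));S=pickle.load(open("side.pkl","rb"))
for n,p in dict(pivot=(306,216),plunger=(296,270),fA=(228,217),fB=(373,172)).items():
    print(n,onz(T,p,dict(pivot=39,plunger=80).get(n,63)).round(1))
print(tri(T,(296,270),S,(241,197)),tri(T,(340,240),S,(301,221)),tri(T,(306,216),S,(307,192)))
for n,c,(x,y) in(("t",T,(225,150)),("s",S,(215,130))):
    k=c["img"][y:y+150,x:x+200 if n=="t" else x+200]
    cv2.imwrite(f"pics/{n}.png",0*k) if 0 else None
    globals()[n]=cv2.resize(k[:, :, ::-1],None,fx=4,fy=4,interpolation=cv2.INTER_CUBIC)
    g=c["img"].max(2)<50
    N,L,st,ce=cv2.connectedComponentsWithStats(g[y:y+150,x:x+200].astype(np.uint8))
    for i in range(1,N):
        if st[i,4]>25:print(n,st[i],(ce[i]+[x,y]).round(1))
cv2.imwrite("pics/tc.png",t);cv2.imwrite("pics/sc.png",s)
E
```

```text
pivot [604.9  65.5  39. ]
plunger [456.2  91.6  80. ]
fA [601.4 277.4  63. ]
fB [ 722.4 -122.9   63. ]
(array([455.58678493,  92.4342437 ,  70.76192404]), np.float64(1.5410447867208752)) (array([534.01097672, -26.08157422,  51.98419728]), np.float64(3.2435930535177726)) (array([606.09522126,  65.25333352,  35.52159336]), np.float64(1.4340942875206402))
t [103  20  43  13  63] [350.8 175.7]
t [103  27  45  13  68] [350.8 183.1]
t [  0  43  68  21 107] [255.7 203.4]
t [  2  50  67  21 101] [258.4 210. ]
t [117  64   8  23  58] [346.5 224.7]
t [107  80  19  23 140] [340.2 241.8]
s [ 82  14  26  17 232] [310.6 151.1]
s [ 0 30  7  7 27] [217.7 162.7]
s [133  37  39  24 447] [370.4 178.5]
s [ 20  59  13  16 158] [240.8 196.4]
s [113  62   6   7  26] [330.7 194.8]
s [ 77  76  18  28 298] [300.8 221.4]
s [53 93 23 11 51] [278.  228.8]
s [97 98 27  8 51] [324.8 232.2]
```

View pics/tc.png

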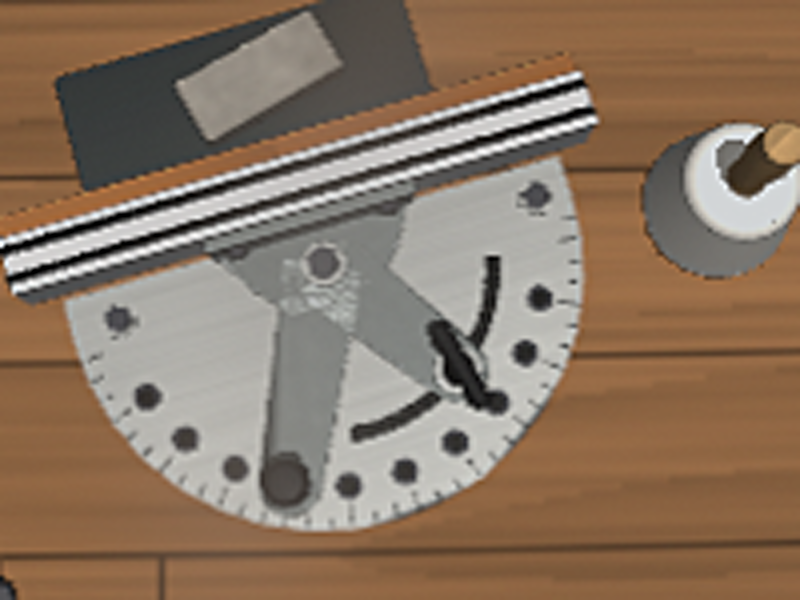

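View pics/sc.png

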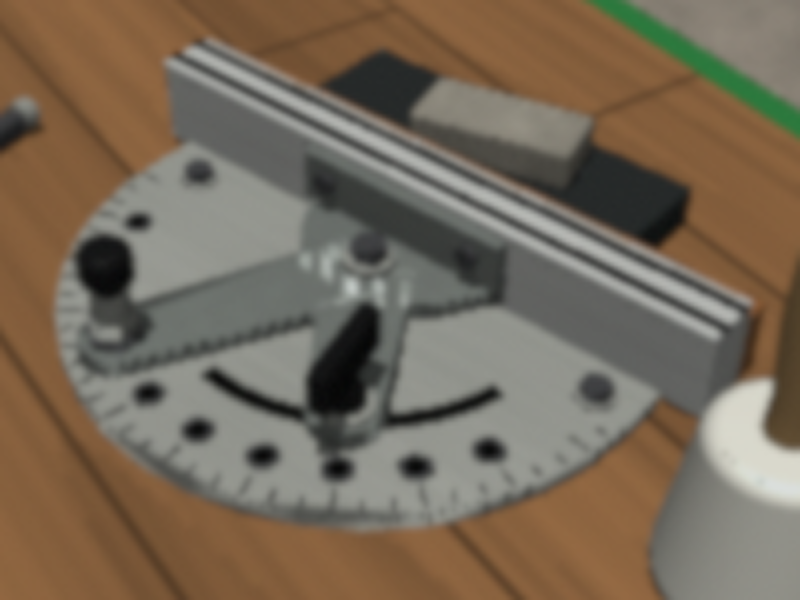

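The crops show the wing bar from about (432,325) to (485,405), the pivot at (323,262) and the plunger at (286,480), all in crop pixels. Next I fit the fence yaw and work out the moves.

Run:
```python
import pickle;from h import *
from scipy.optimize import least_squares
T=pickle.load(open("top.pkl","rb"));S=pickle.load(open("side.pkl","rb"))
ct=lambda x,y:((x+.5)/4-.5+225,(y+.5)/4-.5+150); cs=lambda x,y:((x+.5)/4-.5+215,(y+.5)/4-.5+130)
def model(p):
    x,y,a=p;f=lambda r,b,z:[x+r*np.cos(a+b),y+r*np.sin(a+b),z]
    d=np.deg2rad
    return [f(0,0,39),f(155,-d(25),86),f(0,0,39),f(155,-d(25),77),f(120,d(35),60),f(120,d(35),60)]
obs=np.array([ct(323,262),ct(286,480),cs(369,247),cs(105,266),ct(458,366),cs(341,372)])
def res(p):
    m=model(p);return np.r_[(np.r_[proj(T,m[:2]),proj(S,m[2:4]),proj(T,m[4:5]),proj(S,m[5:])]-obs).ravel()]
r=least_squares(res,[605,65,np.deg2rad(-163)],loss="soft_l1");print(r.x[:2],np.rad2deg(r.x[2]),r.fun.round(1))
m=model(r.x);print("plunger",m[1],"clamp",m[4])
a,b=onz(T,ct(436,325),70),onz(T,ct(485,405),70);d=b-a
print(a,b,np.hypot(*d[:2]),np.degrees(np.arctan2(d[1],d[0])))
print("fence",[onz(T,ct(*q),63).round(1) for q in((5,262),(0,245),(597,120),(580,75))])
print("mallet",onz(T,ct(735,190),110).round())
# current tool axes
c=np.array(m[4])-np.array([231.7,606.6,0]);X=np.array([-.934,.357]);Y=np.array([.357,.934]);print(c[:2]@X,c[:2]@Y)
```

```text
[606.93134004  65.30854229] -164.6427921070529 [ 0.7  0.2 -0.1  1.1  0.1 -0.6 -0.2 -0.9  1.2  0.5  0.6 -3.6]
plunger [np.float64(454.1213027017394), np.float64(91.27183345418294), 86] clamp [np.float64(530.3714264580481), np.float64(-27.095892836168673), 60]
[558.63102088  -9.2597      70.        ] [504.57827446 -40.77346588  70.        ] 62.568497146612955 -149.75701188894212
fence [array([606.7, 283.4,  63. ]), array([618.5, 287.1,  63. ]), array([ 700.5, -124.4,   63. ]), array([ 733. , -113.9,   63. ])]
mallet [ 640. -207.  110.]
-505.1885460543291 -485.2462646634584
```

Emit:
{"api": "carry_out", "payload": {"plan": "-32 -30 0 8 0;-63 -61 0 16 0;-95 -91 0 24 0;-126 -121 0 32 0;-158 -152 0 40 0;-190 -182 0 48 0;-221 -212 0 56 0;-253 -243 0 64 0"}}

```text
t: 1.1
position: [381.8, 288.6, 231.1]
tcp_rot: [-0.0, 0.677, 0.736, -0.0]
ft_force: [0.1, -0.1, -1.1]
width: 85.5
```

Emit:
{"api": "carry_out", "payload": {"plan": "-46 17 0 9 0;-93 35 0 18 0;-140 52 0 28 0;-186 70 0 37 0;-233 87 0 46 0;-279 105 0 55 0;-326 122 0 64.5 0;-326 122 0 64.5 0"}}

```text
t: 2.1
position: [532.7, -28.9, 231.0]
tcp_rot: [0.001, 0.966, 0.26, -0.0]
ft_force: [-0.1, 1.3, 0.1]
width: 85.0
```

Run:
```python
from bench import sense,capture
import cv2,numpy as np
from scipy.spatial.transform import Rotation as Ro
s=sense();q=s["tcp_rot"];R=Ro.from_quat([*q[1:],q[0]]).as_matrix();print(s["position"],R.round(3),s["joint_pos"].round(2),s["ft_force"],s["moment"])
c=capture("side");cv2.imwrite("pics/s1.png",cv2.resize(c["img"][60:290,160:460,::-1],None,fx=2.6,fy=2.6,interpolation=cv2.INTER_CUBIC))
```

```text
[532.72250581 -28.85953551 231.0336633 ] [[ 0.865  0.502  0.   ]
 [ 0.502 -0.865 -0.002]
 [-0.001  0.002 -1.   ]] [-0.21  0.26  0.25  1.86 -0.07  1.02 -0.97] [-0.05410817  1.25777689  0.09054711] [ 0.03326625 -0.02545868 -0.00875545]
```

View pics/s1.png

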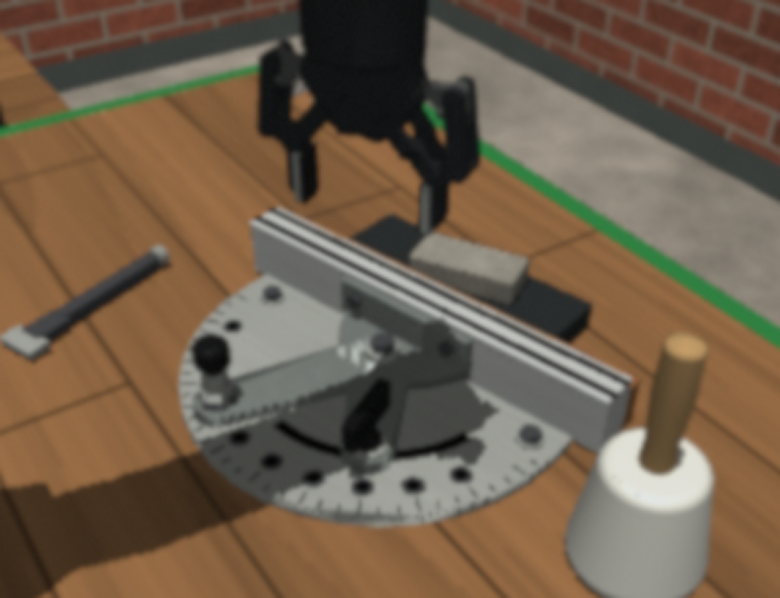

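The side view shows the open jaws hanging square above the wing knob at about (367,215) in the crop, with the mallet well clear. I'll go down.

Emit:
{"api": "carry_out", "payload": {"plan": "0 -3.5 30 0 0;0 -3.5 65 0 0;0 -3.5 100 0 0;0 -3.5 130 0 0;0 -3.5 155 0 0;0 -3.5 172 0 0;0 -3.5 184 0 0;0 -3.5 184 0 0"}}

```text
t: 3.15
position: [529.7, -20.5, 46.8]
tcp_rot: [-0.0, 0.964, 0.264, -0.001]
ft_force: [-0.4, 0.9, 0.1]
width: 85.3
```

Run:
```python
from bench import sense,capture
import cv2
s=sense();print(s["position"],s["ft_force"],s["moment"])
a=capture("side")["img"][110:290,200:420,::-1];b=capture("top")["img"][150:300,240:420,::-1]
a=cv2.resize(a,(400,327),interpolation=2);b=cv2.resize(b,(392,327),interpolation=2)
cv2.imwrite("pics/s2.png",cv2.hconcat([a,b]))
```

```text
[529.74522566 -20.47481124  46.76017704] [-0.40910424  0.89945032  0.07224841] [-0.03209495  0.00939941 -0.03556318]
```

View pics/s2.png

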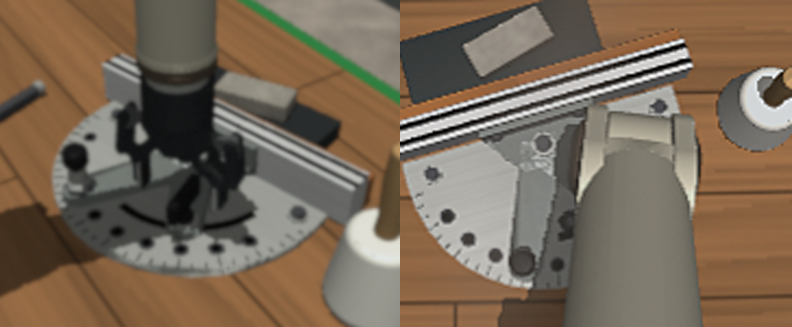

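The jaws straddle the wing knob at about (180,205) in the left half, with nothing touched. They sit about 5 mm off centre, so I'll correct that and close.

Emit:
{"api": "carry_out", "payload": {"plan": "-1.5 5 0 0 0;-1.5 5 0 0 0;-1.5 5 0 0 0;-1.5 5 0 0 0;-1.5 5 0 0 60;-1.5 5 0 0 120;-1.5 5 0 0 120;-1.5 5 0 0 120"}}

```text
t: 4.25
position: [531.5, -25.9, 47.3]
tcp_rot: [-0.0, 0.965, 0.264, -0.0]
ft_force: [-0.8, 0.4, -0.3]
width: 45.3
```

Run:
```python
from bench import sense
s=sense();print(s["position"],s["tcp_rot"],s["ft_force"],s["moment"],s["width"],s["joint_pos"][6])
```

```text
[531.50170074 -25.90146861  47.2659887 ] [-2.22286627e-05  9.64546660e-01  2.63912371e-01 -1.85957898e-05] [-0.8464253   0.41548225 -0.2824461 ] [-0.04969946 -0.06817298 -0.0536329 ] 45.2807266466894 -0.8955241640262591
```

Centred. Closing on the bar; the force reading will show how far off-centre the grip is.

Emit:
{"api": "carry_out", "payload": {"plan": "0 0 0 0 255;0 0 0 0 255;0 0 0 0 255;0 0 0 0 255;0 0 0 0 255;0 0 0 0 255;0 0 0 0 255;0 0 0 0 255"}}

```text
t: 5.25
position: [531.4, -25.7, 47.4]
tcp_rot: [-0.0, 0.965, 0.264, -0.0]
ft_force: [-2.2, 1.4, 6.1]
width: 13.2
```

Run:
```python
from bench import sense
s=sense();print(s["position"],s["tcp_rot"],s["ft_force"],s["moment"],s["width"],s["joint_pos"][6])
```

```text
[531.38972548 -25.74649595  47.43835965] [-1.72957347e-04  9.64556314e-01  2.63877022e-01 -6.56329699e-05] [-2.20358198  1.38263073  6.08866237] [ 0.28125269  0.49714193 -0.12369003] 13.186345884544552 -0.895592811150424
```

Emit:
{"api": "carry_out", "payload": {"plan": "0 0 0 -7 255;0 0 0 -14 255;0 0 0 -21 255;0 0 0 -28 255;0 0 0 -35 255;0 0 0 -42 255;0 0 0 -50 255;0 0 0 -50 255"}}

```text
t: 6.25
position: [531.6, -25.9, 47.4]
tcp_rot: [-0.0, 0.763, 0.647, 0.0]
ft_force: [-1.8, 1.4, 5.0]
width: 12.7
```

```bash
cat > st.py <<'E'
from bench import sense
import numpy as np
from scipy.spatial.transform import Rotation as Ro
s=sense();q=s["tcp_rot"];R=Ro.from_quat([*q[1:],q[0]]).as_matrix()
print("x-axis",np.degrees(np.arctan2(R[1,0],R[0,0])).round(1),"y",R[:2,1].round(3),s["position"].round(1),s["ft_force"].round(1),s["moment"].round(2),s["width"].round(1),s["joint_pos"].round(2))
E
python3 st.py
```

```text
Traceback (most recent call last):
  File "st.py", line 5, in <module>
    print("x-axis",np.degrees(np.arctan2(R[1,0],R[0,0])).round(1),"y",R[:2,1].round(3),s["position"].round(1),s["ft_force"].round(1),s["moment"].round(2),s["width"].round(1),s["joint_pos"].round(2))
                                                                                                                                                          ^^^^^^^^^^^^^^^^
AttributeError: 'float' object has no attribute 'round'
```

Emit:
{"api": "carry_out", "payload": {"plan": "0 0 0 -3 255;0 0 0 -6 255;0 0 0 -9 255;0 0 0 -12 255;0 0 0 -14 255;0 0 0 -16 255;0 0 0 -16 255;0 0 0 -16 255"}}

```text
t: 7.25
position: [531.7, -25.9, 47.4]
tcp_rot: [0.0, 0.666, 0.746, 0.0]
ft_force: [-1.4, 1.0, 5.5]
width: 13.0
```

```bash
sed -i 's/s\["width"\].round(1)/s["width"]/' st.py; python3 st.py
```

```text
x-axis 96.4 y [0.994 0.112] [531.7 -25.9  47.4] [-1.4  1.   5.5] [ 0.23  0.33 -0.05] 12.957586577959576 [ 0.08  0.52 -0.1   1.98  0.08  0.64  0.04]
```

Emit:
{"api": "carry_out", "payload": {"plan": "0 0 0 -2 255;0 0 0 -3 255;0 0 0 -4 255;0 0 0 -5 255;0 0 0 -6 255;0 0 0 -6 255;0 0 0 -6 255;0 0 0 -6 255"}}

```text
t: 8.25
position: [531.7, -25.9, 47.5]
tcp_rot: [-0.0, 0.629, 0.777, 0.001]
ft_force: [-2.2, 3.0, 5.7]
width: 13.1
```

```bash
python3 st.py
```

```text
x-axis 102.0 y [0.978 0.208] [531.7 -25.9  47.5] [-2.2  3.   5.7] [ 0.57  0.41 -2.46] 13.104746382601336 [ 0.1   0.52 -0.12  1.98  0.1   0.64  0.12]
```

The moment jumped from -0.05 to -2.46 N m, so the knob is on its end stop. I'll open and rise.

Emit:
{"api": "carry_out", "payload": {"plan": "0 0 0 0 0;0 0 0 0 0;0 0 0 0 0;0 0 0 0 0;0 0 0 0 0;0 0 -25 0 0;0 0 -60 0 0;0 0 -90 0 0"}}

```text
t: 9.25
position: [531.6, -25.9, 138.4]
tcp_rot: [0.0, 0.625, 0.78, 0.0]
ft_force: [0.3, 0.0, 0.3]
width: 85.4
```

```bash
python3 st.py
```

```text
x-axis 102.6 y [0.976 0.218] [531.6 -25.9 138.4] [0.3 0.  0.3] [ 0.   -0.02  0.03] 85.37561727839726 [ 0.12  0.38 -0.14  1.94  0.07  0.83  0.15]
```

Emit:
{"api": "carry_out", "payload": {"plan": "22 -8 0 0 0;44 -17 0 0 0;66 -25 0 0 0;88 -34 0 0 0;110 -42 0 0 0;131 -50 0 0 0;131 -50 0 0 0;131 -50 0 0 0"}}

```text
t: 10.25
position: [454.7, 90.3, 137.4]
tcp_rot: [0.0, 0.625, 0.78, 0.0]
ft_force: [0.3, 0.2, 0.2]
width: 85.1
```

```bash
python3 st.py
python3 - <<'E'
from bench import capture
import cv2
a=capture("side")["img"][90:270,200:420,::-1];b=capture("top")["img"][150:300,240:420,::-1]
a=cv2.resize(a,(400,327),interpolation=2);b=cv2.resize(b,(392,327),interpolation=2)
cv2.imwrite("pics/s3.png",cv2.hconcat([a,b]))
E
```

```text
x-axis 102.6 y [0.976 0.218] [454.7  90.3 137.4] [0.3 0.2 0.2] [-0.03  0.02 -0.04] 85.11235448559803 [-0.07  0.28 -0.21  2.1   0.08  0.78 -0.11]
```

View pics/s3.png

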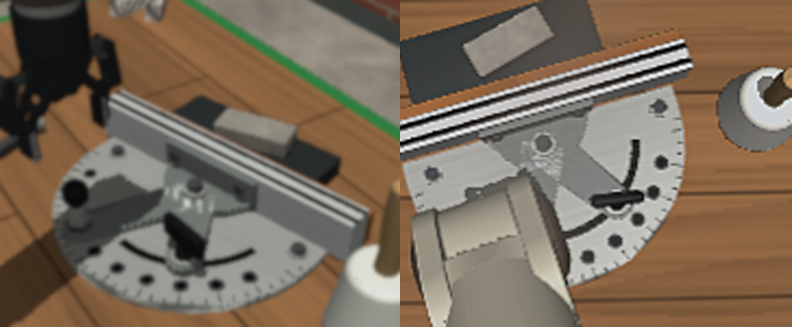

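The plunger knob is at about (75,193) on the left, and the wing bar now lies at about (592–643,198) on the right. I'll check the bar angle and the projected TCP numerically.

Run:
```python
from bench import capture
from h import *
T=capture("top");S=capture("side")
print(proj(S,[[454.7,90.3,137.4],[454,91,77]]), "crop", (proj(S,[[454.7,90.3,137.4],[454,91,77]])-[200,90])*400/220)
x,y=318,228;k=(T["img"][y:y+24,x:x+35].max(2)<50).astype(np.uint8)
N,L,st,ce=cv2.connectedComponentsWithStats(k);i=1+st[1:,4].argmax();print(st[i],ce[i]+[x,y])
p=np.argwhere(L==i)[:,::-1]+[x,y];w=np.array([onz(T,q,66)[:2] for q in p]);u,s,v=np.linalg.svd(w-w.mean(0));print(w.mean(0),np.degrees(np.arctan2(*v[0][::-1])),np.ptp(w@v[0]))
for r in k:print(''.join('.#'[v] for v in r))
# fence direction, top edge black slots in first picture
fa=[onz(T,q,63)[:2] for q in((228.2,212.8),(370.5,168.3))]
```

```text
[[237.63445778 172.45286057]
 [240.63678015 195.31896415]] crop [[ 68.42628688 149.91429194]
 [ 73.88505482 191.48902573]]
[ 10   0  24  18 131] [340.4351145  239.28244275]
[536.12745488 -27.25728309] -68.69914662058848 62.90662480248514
...........................###.....
...........................###.....
...........................##......
...........................##......
..........................###......
.........................###.......
........................####.......
..........................#........
..........................#........
..........................#...#....
....................#############..
.............#####################.
...........#################.....#.
..........########..........######.
..........##..........##########...
..........##..###########...#......
...........#####...######..........
....................####...........
...................................
...................................
..............##..............##...
.............##.#.............###..
...........####..............####..
.........##..#................###..
```

The bar's top outline rises about 2 px over 22, which gives about -85° against the -84.4° expected at the stop, so the clamp is slack. The TCP is over the plunger, so I'll descend.

Emit:
{"api": "carry_out", "payload": {"plan": "1 0 20 0 0;1 0 40 0 0;1 0 58 0 0;1 0 72 0 0;1 0 83 0 0;1 0 83 0 0;1 0 83 0 60;1 0 83 0 100"}}

```text
t: 11.45
position: [454.4, 92.1, 54.9]
tcp_rot: [0.0, 0.625, 0.78, 0.0]
ft_force: [-0.4, -0.3, 1.2]
width: 53.0
```

```bash
python3 st.py;  python3 - <<'E'
from bench import capture
import cv2
a=capture("side")["img"][130:270,170:340,::-1]
cv2.imwrite("pics/s4.png",cv2.resize(a,None,fx=4,fy=4,interpolation=2))
E
```

```text
x-axis 102.6 y [0.976 0.218] [454.4  92.1  54.9] [-0.4 -0.3  1.2] [-0.02 -0.02  0.05] 53.015352487582255 [-0.1   0.43 -0.18  2.14  0.13  0.58 -0.16]
```

View pics/s4.png

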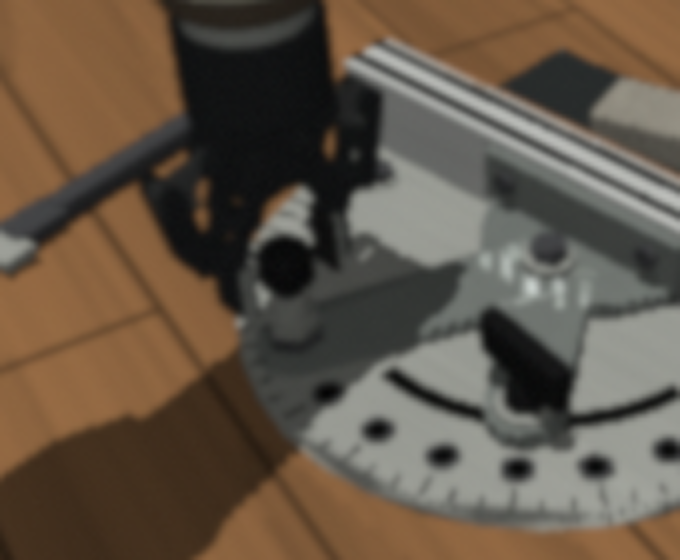

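The knob at (286,265) sits between the two finger tips at about (235,290) and (340,260). Closing.

Emit:
{"api": "carry_out", "payload": {"plan": "0 0 0 0 160;0 0 0 0 255;0 0 0 0 255;0 0 0 0 255;0 0 0 0 255;0 0 0 0 255;0 0 0 0 255;0 0 0 0 255"}}

```text
t: 12.5
position: [454.6, 92.1, 54.9]
tcp_rot: [0.0, 0.625, 0.78, 0.001]
ft_force: [-0.6, 0.8, 6.0]
width: 29.4
```

```bash
python3 st.py
```

```text
x-axis 102.6 y [0.976 0.218] [454.6  92.1  54.9] [-0.6  0.8  6. ] [-0.09  0.1   0.01] 29.354491029668914 [-0.1   0.43 -0.18  2.14  0.13  0.58 -0.16]
```

Emit:
{"api": "carry_out", "payload": {"plan": "0 0 -2 0 255;0 0 -4 0 255;0 0 -6 0 255;0 0 -8 0 255;0 0 -10 0 255;0 0 -12 0 255;0 0 -12 0 255;0 0 -12 0 255"}}

```text
t: 13.5
position: [454.5, 92.1, 65.8]
tcp_rot: [0.0, 0.625, 0.78, 0.0]
ft_force: [5.9, 0.8, -13.8]
width: 29.6
```

```bash
python3 st.py
```

```text
x-axis 102.6 y [0.976 0.218] [454.5  92.1  65.8] [  5.9   0.8 -13.8] [ 0.23 -1.35 -0.07] 29.564803730954345 [-0.1   0.4  -0.19  2.14  0.13  0.61 -0.15]
```

Emit:
{"api": "carry_out", "payload": {"plan": "0 0 -1 0 255;0 0 -2 0 255;0 0 -3 0 255;0 0 -4 0 255;0 0 -5 0 255;0 0 -5 0 255;0 0 -5 0 255;0 0 -5 0 255"}}

```text
t: 14.5
position: [454.4, 92.1, 70.2]
tcp_rot: [0.0, 0.625, 0.78, 0.001]
ft_force: [8.2, 1.7, -21.1]
width: 29.6
```

```bash
python3 st.py;  python3 - <<'E'
from bench import capture
import cv2
a=capture("side")["img"][130:270,170:340,::-1]
cv2.imwrite("pics/s5.png",cv2.resize(a,None,fx=4,fy=4,interpolation=2))
E
```

```text
x-axis 102.6 y [0.976 0.218] [454.4  92.1  70.2] [  8.2   1.7 -21.1] [ 0.38 -1.95 -0.02] 29.55312219133324 [-0.1   0.4  -0.19  2.13  0.12  0.62 -0.15]
```

View pics/s5.png

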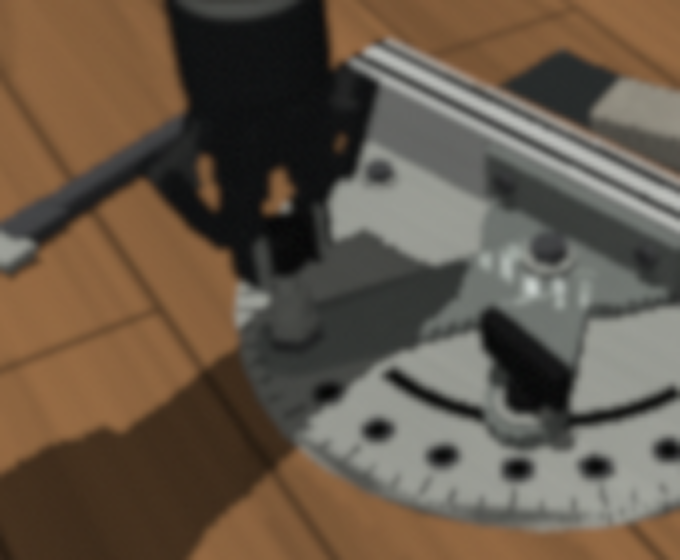

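The knob is now raised to about (288,240) in the pads, and 21 N is just above the full-back spring force. I'll pull 2 mm more to confirm the stop.

Emit:
{"api": "carry_out", "payload": {"plan": "0 0 -1 0 255;0 0 -2 0 255;0 0 -2 0 255;0 0 -2 0 255;0 0 -2 0 255;0 0 -2 0 255;0 0 -2 0 255;0 0 -2 0 255"}}

```text
t: 15.55
position: [454.3, 92.1, 70.4]
tcp_rot: [-0.0, 0.625, 0.78, 0.001]
ft_force: [15.1, 3.5, -43.4]
width: 29.4
```

```bash
python3 st.py
```

```text
x-axis 102.6 y [0.976 0.218] [454.3  92.1  70.4] [ 15.1   3.5 -43.4] [ 0.63 -3.37 -0.03] 29.447787533313555 [-0.1   0.4  -0.19  2.13  0.12  0.62 -0.15]
```

It is hard on its stop: 2 mm of command moved it 0.2 mm and doubled the force. I'll ease off slightly so the grip doesn't creep.

Emit:
{"api": "carry_out", "payload": {"plan": "0 0 1 0 255;0 0 1 0 255;0 0 1 0 255;0 0 1 0 255;0 0 1 0 255;0 0 1 0 255;0 0 1 0 255;0 0 1 0 255"}}

```text
t: 16.55
position: [454.4, 92.1, 70.3]
tcp_rot: [-0.0, 0.625, 0.78, 0.001]
ft_force: [10.8, 1.9, -32.7]
width: 29.6
```

```bash
python3 st.py; python3 -c "from bench import hand_in;print(hand_in())"; python3 st.py
```

```text
x-axis 102.6 y [0.976 0.218] [454.4  92.1  70.3] [ 10.8   1.9 -32.7] [ 0.53 -2.61 -0.  ] 29.627420261325906 [-0.1   0.4  -0.19  2.13  0.12  0.62 -0.15]
the job is handed in; nothing more can be done
None
the job is handed in; nothing more can be done
```

The clamp is slack against its end stop, and the plunger is pulled fully back and still held there. I handed the job in at about 16.6 s of the 48 s allowed.

- **Clamp:** I gripped the wing knob and turned it anticlockwise about 65° until it hit its stop. The wrist moment jumped from -0.05 to -2.46 N m there. A top picture taken afterwards put the bar at about -85°, against the -84.4° expected at the stop. An automatic line fit gave -69°, but it had picked up the dark arc slot as well, so I judged the angle from the bar's outline.
- **Plunger:** I gripped its knob and lifted it 15.4 mm. The pull was 13.8 N at 11 mm. The last 2 mm of commanded lift moved it only 0.2 mm while the pull rose from 21 to 43 N, so it is on its stop. I eased off to about 33 N for the hold, and the height stayed at 70.3 mm.
- **Readings slightly off:** The grip width on the plunger knob read 29.4 mm against a nominal 32. There is also a side load of about 11 N, but I saw no slip.
- **Slate and tools:** I kept clear of them. They looked undisturbed in the later pictures, though I did not measure their positions again.

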